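Reload the plant-tie dispenser

ROBOT

A 6-joint arm with a two-finger parallel gripper is mounted at the origin on the work surface. World frame = base frame: x ahead of the robot, y to its left, z up, the work surface at z = 0. Lengths are in m, angles in rad, forces in N, time in s.
With the tool pointing down it reaches from about 0.35 to 0.975 m from the base axis. Payload 4.9 kg.
Tool frame: the origin (TCP) lies on the centre line of the jaws, within the pads' length; the fingertips stand manip.tcp_to_tips ahead of it and the grasp point (between the pads) is the TCP (manip.tcp_to_tips is the distance from the TCP to the fingertips, in m); y points along the fingers, z is the direction in which the jaws open and shut, and the axes are right-handed (so a half turn about y gives the same grasp; the last joint's range is limited). The gripper opens to 85 mm and grips with 20 to 120 N. Pads are 22 mm wide; open, the fingers measure 114 mm over their backs; the gripper's body (76 mm by 85 mm) begins 54 mm behind the grasp point. The pads swing forward as they close: fully open they stand 13 mm farther back than shut.
Start: joints at [-0.119, 0.053, 1.613, -0, 1.476, -0.119], TCP at [0.625, 0, 0.25] pointing down, gripper open.
Joint ranges: [-3.01, 3.01], [-1.01, 2.22], [0.06, 2.58], [-1.02, 4.17], [0.09, 2.62], [-3.14, 3.14]. Speed limits (rad/s): [2.57, 2.57, 3.14, 3.14, 3.14, 3.14].

INTERFACE

Orientations are given as a unit quaternion [w, x, y, z].
In Python, from plant import manip gives the robot as it stands.
- The arm moves only by the tool apply_moves, never from a script. Its argument "moves" is a list of rows, each a list of 7 numbers: the gripper's target within -1 to 1 (shut at 1, half-way at 0, fully open at -1), then the shift along the tool's x, y, z in mm, then the turn, a rotation vector about the tool's x, y, z in degrees. A call has 1 to 20 rows; each row shifts and turns the commanded pose from where the row before left it, along the tool's axes as they then stand; what a row does not reach is not made up. A row lasts 1/10 s, in which the tool goes at most 50 mm and 8.59 degrees, less where a joint would pass 70% of its speed; a pose out of reach is approached as far as the arm can. A call with a gripper value outside its range is refused whole. The fingers move at their own pace and stop on an object; the grip force is fixed at half the most. Time passes only in rows, so rows that do not move let the fingers close. It gives the time, the measured TCP pose, the force and the opening at its end, in the units of the state.
- manip.state(): the state, without advancing time (a new reading comes with each control period).
- manip.grab_frame(name): name is "scene" or "side" or "wrist"; returns the picture (420x560x3 uint8, blue, green, red); there is no depth.
- manip.calibration(name): a dict with "mtx" (3x3 intrinsics, pixels), "T" (4x4, takes a point from camera to world coordinates); the wrist camera has in their place "T_tool_cam" (4x4, takes a point from camera to tool coordinates, whose origin is the TCP and whose axes are the tool frame's). Camera axes: x right, y down, z forward; pixel columns grow to the right and rows downward; lengths in m; the calibration is good to about 2 mm. A picture is of the moment at which its call begins: read the wrist's pose just before it. calibration takes no time and is no camera call.
- manip.job_done(): hands the job in, once; it reports no verdict.
The state is a dict: "time": time; "joint_pos": joint angles; "joint_vel": joint speeds; "joint_efforts": joint torques, N m; "tool_pos": TCP position; "tool_rot": TCP orientation; "contact_force": force on the tool from outside, world axes, zero at the start; "ft_torque": the same for the moment, N m; "gripper_width": opening from 0.0 (shut) to 1.0 (fully open).
Only numpy, scipy, OpenCV 4.12 (cv2) and the standard library are available. Lean on these libraries where they do the work, as an engineer would, in place of code of your own. Each camera call takes 0.05 s, during which the arm holds its last target. There are 200 camera calls.

TASK

Change the spool on the white plant-tie dispenser: take the empty cardboard core off its spindle and put it in the terracotta saucer, then lower the full green spool gently onto the spindle until it sits fully home, without letting it drop. Then press the orange push key all the way down and let it come back up. Leave the saucer, the brown spool and the tools on the bench where they are.

Things in the scene. Friction and masses are not known exactly. Their poses are not given: they have to be found in the camera images.
- dispenser: white plastic dispenser fixed to the bench: a flat block 120 x 210 mm, 35 mm high, with a black upright spindle near one end and a round orange push key near the other. Origin at the centre of its underside; its y axis runs along the long side from the key (y = -60 mm) to the spindle (y = +50 mm), z up. Out of the way along the back edge of the bench (more than 0.72 m ahead of the robot) stand a glass cloche 190 mm high, a 105 mm pot and a 150 mm bottle, which do not move
- spindle_seat (a point): centre of the grey seat disc (60 mm across, its top 38 mm above the bench) at the foot of the spindle, on the spindle's axis, axes as the dispenser's. The spindle is 14 mm in diameter, its top 8 mm tapered to 5 mm; a spool or core that is fully home rests on this disc
- spindle_tip (a point): top of the black spindle, 53 mm above the seat disc
- push_top (a point): centre of the top face of the orange push key, 40 mm in diameter; it is pressed straight down and moves with the key
- push (a joint): travel of the push key in m: 0 released, 0.008 fully down; a spring brings it back, fully down takes 5 N
- core_mid (a point): centre (half-way up, on the axis) of the empty cardboard core, a loose tube 28 mm in outer diameter, 19 mm bore, 50 mm high, about 15 g; at the start it stands on the spindle's seat; its z axis is the tube's axis
- green_mid (a point): centre (half-way up, on the axis) of the full green spool: a loose cylinder 52 mm in diameter and 50 mm high with white rims round its 19 mm through bore, 60 to 130 g; it stands upright on the bench and may be mounted either way up; its z axis is the bore's axis
- brown_mid (a point): centre of the brown spool, same shape and size as the green one, standing upright on the bench; it is not needed
- saucer_in (a point): centre of the inner floor (6 mm above the bench) of the terracotta saucer, a shallow loose dish 160 mm across the rim, floor 120 mm across, 22 mm high, 0.45 kg; it takes the empty core, standing or lying
- rake: black steel bonsai rake, 235 mm long, 50 mm wide and up to 15 mm high, lying on the bench along its x axis, near the robot; origin under its middle
- scoop: grey silicone scoop, 180 mm long, 58 mm wide, 24 mm high, lying along its x axis; origin on its underside between handle and blade
- brush: small brush lying on the bench along its x axis; origin on its underside
There are look-alikes about, which are no part of the job. Several things look just like the part that bears green_mid: the one meant starts farthest to the robot's left. Leave any blue look-alike of the dispenser alone.

How it is judged:
On the way, in this order (a step that is already met when the one before it is completed fails the run):
1. the empty core lies or stands in the saucer, let go (horizontal distance between core_mid and saucer_in below 0.07 m and height (world z) of core_mid below 0.05 m and contact force between core and the fingers below 0.1 N), for 0.2 s.
2. the green spool is fully home on the spindle, let go (horizontal distance between green_mid and spindle_seat below 0.005 m and z of green_mid in the frame of spindle_seat below 0.0285 m and angle between the z axis of green_mid and the z axis of spindle_seat, either way round below 0.08 rad and contact force between green_spool and the fingers below 0.1 N), for 0.2 s.
3. the push key is pressed down (at least 6 of its 8 mm) (value of joint push above 0.006 m), for 0.05 s.
At the end, for the whole second after the job is handed in: The core is in the saucer (its centre within 70 mm of the saucer's centre and below 50 mm), the green spool is home on the spindle (centre within 5 mm of its axis, within 3.5 mm of the seated height, within 0.08 rad of parallel), the push key is back up (less than 1.5 mm down), all at rest (horizontal distance between core_mid and saucer_in below 0.07 m and height (world z) of core_mid below 0.05 m and horizontal distance between green_mid and spindle_seat below 0.005 m and z of green_mid in the frame of spindle_seat below 0.0285 m and angle between the z axis of green_mid and the z axis of spindle_seat, either way round below 0.08 rad and value of joint push below 0.0015 m and linear speed of each of green_spool, core below 0.02 m/s); the robot touches nothing.
It fails at once if the green spool drops down the spindle (faster than 0.5 m/s) (horizontal distance between green_mid and spindle_seat below 0.01 m and z of green_mid in the frame of spindle_seat below 0.07 m and linear speed of green_spool above 0.5 m/s).
It fails at once if the saucer, the brown spool, the rake, the scoop or the brush is moved more than 30 mm (distance of any of brown_mid, rake, scoop, brush, saucer_in from where it was at the start of the episode above 0.03 m).
It also fails if it takes over 59 s, if anything falls off the work surface, if the arm or the gripper's body presses on something with over 40 N, if the wrist force passes 120 N, or if a joint passes its speed limit or range.

## Working session

There is one attempt and no reset: what is moved stays moved. The work goes in short steps, Python scripts to look and compute and a tool call to move; the robot and the scene stay as the last step left them, time stands still between calls to the robot, and variables do not carry over. Pictures are saved under pics/ and viewed, about 8 in all and at most 12, crops included, and the job is handed in when it is done.

Besides the shell and the picture viewer there is one more tool, called after "Emit:" as a command line: name --pt "numbers of a row" for each row, then --argument value for the rest. apply_moves: Moves the arm, as the interface text tells. Its arguments: {"type":"object","properties":{"moves":{"type":"array","items":{"type":"array","items":{"type":"number"}}}},"required":["moves"]}

```bash
mkdir -p pics; ls; python3 - <<'E'
from plant import manip
import cv2,numpy as np
np.set_printoptions(precision=4,suppress=True)
print(manip.state()); print(manip.tcp_to_tips)
a=manip.grab_frame("scene");b=manip.grab_frame("side");c=manip.grab_frame("wrist")
for n,i in zip(("scene","side","wrist"),(a,b,c)):
    cv2.imwrite(f"pics/{n}0.png",i); k=manip.calibration(n); print(n,k)
E
```

```text
pics
{'time': 0.0, 'joint_pos': array([-0.119 ,  0.0534,  1.6143,  0.    ,  1.476 , -0.119 ]), 'joint_vel': array([-0.0009, -0.0025, -0.0002,  0.0008, -0.0019, -0.002 ]), 'joint_efforts': array([  0.0003, -39.367 , -37.0176,  -0.0002,   0.0069,  -0.    ]), 'tool_pos': array([0.6244, 0.0001, 0.249 ]), 'tool_rot': array([ 0.4995, -0.5004,  0.5006, -0.4994]), 'contact_force': array([ 0.2417, -0.1299, -1.3333]), 'ft_torque': array([ 0.0511, -0.0262,  0.0063]), 'gripper_width': 0.9996882865822239}
0.019
scene {'mtx': array([[498.8025,   0.    , 277.0309],
       [  0.    , 498.8025, 211.117 ],
       [  0.    ,   0.    ,   1.    ]]), 'T': array([[-0.7899,  0.3493, -0.504 ,  1.152 ],
       [ 0.6128,  0.4205, -0.6691,  0.8546],
       [-0.0217, -0.8374, -0.5462,  0.8348],
       [ 0.    ,  0.    ,  0.    ,  1.    ]])}
side {'mtx': array([[445.4096,   0.    , 273.0664],
       [  0.    , 445.4096, 201.2863],
       [  0.    ,   0.    ,   1.    ]]), 'T': array([[ 0.9856, -0.1337,  0.1031,  0.3792],
       [-0.1678, -0.706 ,  0.688 , -0.7594],
       [-0.0192, -0.6954, -0.7183,  0.8074],
       [ 0.    ,  0.    ,  0.    ,  1.    ]])}
wrist {'mtx': array([[365.2042,   0.    , 276.7242],
       [  0.    , 365.2042, 209.8837],
       [  0.    ,   0.    ,   1.    ]]), 'T_tool_cam': array([[-0.0004,  0.9473,  0.3202, -0.0812],
       [-0.0003, -0.3202,  0.9473, -0.1239],
       [ 1.    ,  0.0003,  0.0004, -0.001 ],
       [ 0.    ,  0.    ,  0.    ,  1.    ]])}
```

View pics/scene0.png

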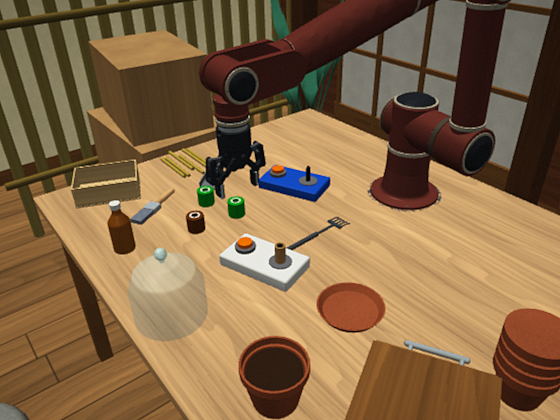

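View pics/side0.png

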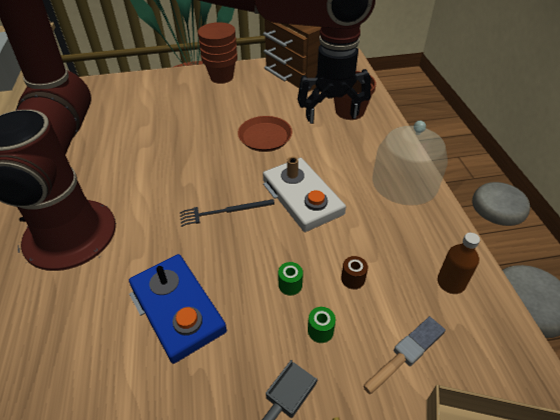

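The green candidates are at scene (205,196) / side (321,323) and scene (236,206) / side (290,278). The scene camera looks toward −y and the side camera toward +y. So the one farthest left (+y) is scene (236,206) / side (290,278). I'll confirm that in enlarged crops.

```bash
python3 - <<'E'
import cv2,numpy as np
def crop(n,x0,y0,w,h,s):
    i=cv2.imread(f"pics/{n}0.png")[y0:y0+h,x0:x0+w]
    i=cv2.resize(i,None,fx=s,fy=s,interpolation=cv2.INTER_CUBIC)
    for x in range((x0+9)//10*10,x0+w,10):
        cv2.line(i,(int((x-x0+.5)*s),0),(int((x-x0+.5)*s),4),(0,0,255),1)
        if x%20==0: cv2.putText(i,str(x),(int((x-x0+.5)*s)-10,14),0,.35,(0,0,255),1)
    for y in range((y0+9)//10*10,y0+h,10):
        cv2.line(i,(0,int((y-y0+.5)*s)),(4,int((y-y0+.5)*s)),(0,0,255),1)
        if y%20==0: cv2.putText(i,str(y),(5,int((y-y0+.5)*s)+4),0,.35,(0,0,255),1)
    cv2.imwrite(f"pics/{n}c.png",i)
crop("scene",185,180,205,152,3.9)
crop("side",230,110,160,190,3.15)
E
```

```text
(no output)
```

View pics/scenec.png

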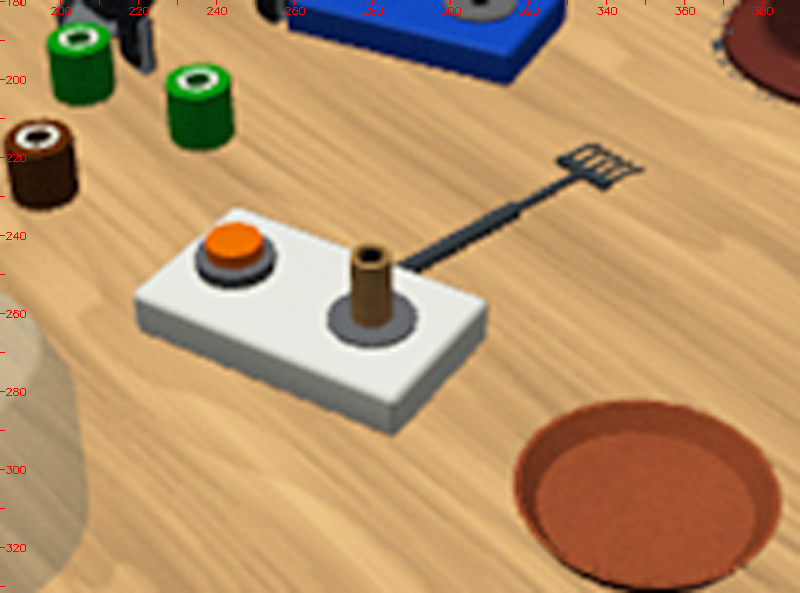

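View pics/sidec.png

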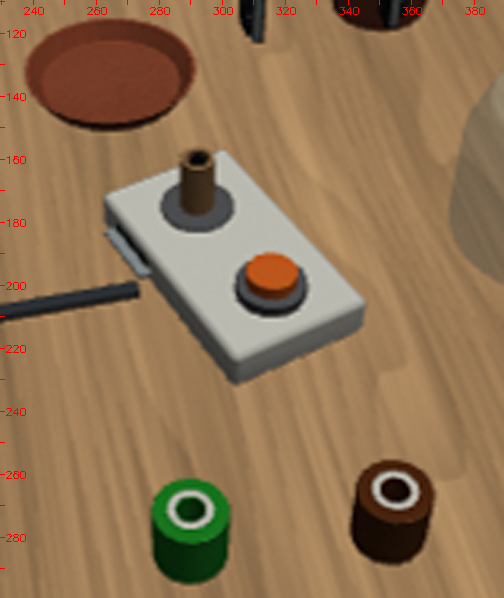

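Crop 1 (scene): the green spool's top is at (235.5,199.8), the core top at (279.4,244.6), the seat at (280,261.2), the key at (244.5,242) and the saucer rim centre at (350.7,306.4). Crop 2 (side): the same points are at (289.8,271.4), (292.7,159.7), (292.2,174.9), (315.5,195.5) and (264.4,133). Next I'll triangulate these.

```bash
cat > h.py <<'E'
from plant import manip
import numpy as np, cv2
from scipy.spatial.transform import Rotation as R
np.set_printoptions(precision=4,suppress=True)
def toolT():
    s=manip.state();T=np.eye(4);q=s["tool_rot"];T[:3,:3]=R.from_quat(q,scalar_first=True).as_matrix();T[:3,3]=s["tool_pos"];return T
def ray(n,uv,T=None):
    c=manip.calibration(n);M=T@c["T_tool_cam"] if T is not None else c["T"]
    d=M[:3,:3]@np.linalg.solve(c["mtx"],[*uv,1]);return M[:3,3],d/np.linalg.norm(d)
def tri(rays):
    A=np.zeros((3,3));b=np.zeros(3)
    for o,d in rays: P=np.eye(3)-np.outer(d,d);A+=P;b+=P@o
    p=np.linalg.solve(A,b);return p,[np.linalg.norm(np.cross(p-o,d))*1e3 for o,d in rays]
def atz(r,z): o,d=r;return o+d*(z-o[2])/d[2]
def proj(n,p,T=None):
    c=manip.calibration(n);M=T@c["T_tool_cam"] if T is not None else c["T"]
    q=c["mtx"]@(np.linalg.inv(M)@[*p,1])[:3];return q[:2]/q[2]
E
python3 - <<'E'
from h import *
D=dict(green=((235.5,199.8),(289.8,271.4),.05),core=((279.4,244.6),(292.7,159.7),.088),seat=((280,261.2),(292.2,174.9),.038),push=((244.6,241.9),(315.5,195.5),.045),saucer=((350.7,306.4),(264.4,133),.022),brown=((194.2,214.4),(354.6,265.1),.05),green2=((204.5,189.2),(322,318),.05),rakeend=((287,248),(273,202),.01))
for k,(a,b,z) in D.items():
    r=[ray("scene",a),ray("side",b)];p,e=tri(r);print(k,p,np.round(e,1),[atz(x,z)[:2] for x in r])
print(toolT())
E
```

```text
green [ 0.4867 -0.2365  0.0494] [1.7 1.7] [array([ 0.4855, -0.2353]), array([ 0.4881, -0.2379])]
core [0.553  0.0631 0.0875] [1.6 1.6] [array([0.5517, 0.0639]), array([0.5541, 0.0614])]
seat [0.5528 0.0642 0.0355] [1.3 1.3] [array([0.5533, 0.0669]), array([0.5533, 0.0606])]
push [ 0.589  -0.0384  0.055 ] [0.6 0.6] [array([ 0.5812, -0.0498]), array([ 0.5923, -0.0291])]
saucer [0.5134 0.2784 0.0148] [1.5 1.5] [array([0.5173, 0.2837]), array([0.5134, 0.2677])]
brown [ 0.6222 -0.246   0.0497] [1. 1.] [array([ 0.6214, -0.2452]), array([ 0.623 , -0.2467])]
green2 [ 0.5258 -0.3515  0.049 ] [1.7 1.7] [array([ 0.5249, -0.3494]), array([ 0.5272, -0.3529])]
rakeend [0.4885 0.0057 0.01  ] [5.6 5.6] [array([0.4825, 0.0065]), array([0.4931, 0.0019])]
[[-0.     -0.0016  1.      0.6245]
 [-1.      0.0002 -0.      0.    ]
 [-0.0002 -1.     -0.0016  0.2493]
 [ 0.      0.      0.      1.    ]]
```

Emit:
apply_moves --pt "-1 -16 10 -18 0 0 0" --pt "-1 -16 13 -18 0 0 0" --pt "-1 -16 13 -18 0 0 0" --pt "-1 -15 13 -17.5 0 0 0" --pt "-1 0 0 0 0 0 0" --pt "-1 0 0 0 0 0 0"

```text
time: 0.75
tool_pos: [0.5534, 0.063, 0.2012]
tool_rot: [-0.5, 0.5, -0.5, 0.5]
contact_force: [0.1, 0.1, -0.1]
gripper_width: 1.001
```

```bash
python3 - <<'E'
from h import *
T=toolT();i=manip.grab_frame("wrist");np.save("w1.npy",T);cv2.imwrite("pics/w1.png",i);print(T[:3,3])
for p in ([.553,.063,.088],[.553,.063,.038],[.589,-.038,.055]):print(proj("wrist",p,T))
E
```

```text
[0.5534 0.063  0.2012]
[277.4209 211.2744]
[277.2987 191.4023]
[318.9918 309.927 ]
```

View pics/w1.png

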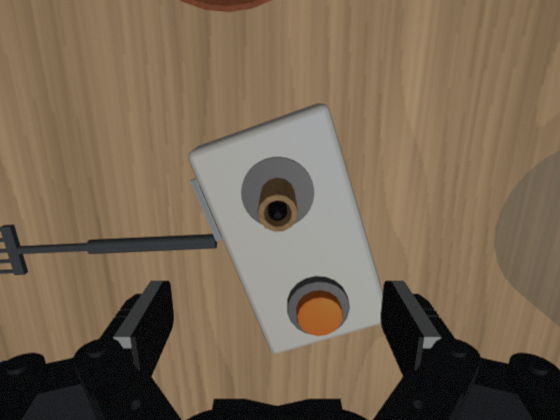

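Wrist view: the core top is at (277.5,212) against a predicted (277.4,211.3), and the key is at (320,314). Both match the triangulation, so I'll go down and grip the core.

Emit:
apply_moves --pt "-1 0 25 0 0 0 0" --pt "-1 0 25 0 0 0 0" --pt "-1 0 25 0 0 0 0" --pt "-1 0 25 0 0 0 0" --pt "-1 0 20 0 0 0 0" --pt "-1 0 12 0 0 0 0" --pt "-1 0 0 0 0 0 0" --pt "-1 0 0 0 0 0 0" --pt "1 0 0 0 0 0 0" --pt "1 0 0 0 0 0 0" --pt "1 0 0 0 0 0 0" --pt "1 0 0 0 0 0 0" --pt "1 0 0 0 0 0 0" --pt "1 0 0 0 0 0 0" --pt "1 0 0 0 0 0 0" --pt "1 0 0 0 0 0 0"

```text
time: 2.4
tool_pos: [0.554, 0.063, 0.07]
tool_rot: [-0.5, 0.5, -0.5, 0.5]
contact_force: [-0.1, -0.8, 5.0]
gripper_width: 0.303
```

Emit:
apply_moves --pt "1 0 -10 0 0 0 0" --pt "1 0 -20 0 0 0 0" --pt "1 0 -20 0 0 0 0" --pt "1 0 -20 0 0 0 0" --pt "1 -14 -5 -3 0 0 0" --pt "1 -25 0 -5 0 0 0" --pt "1 -25 0 -5 0 0 0" --pt "1 -25 0 -5 0 0 0" --pt "1 -25 0 -5 0 0 0" --pt "1 -25 0 -5 0 0 0" --pt "1 -25 0 -5 0 0 0" --pt "1 -25 0 -5 0 0 0" --pt "1 -25 0 -2 0 0 0" --pt "1 0 0 0 0 0 0" --pt "1 0 20 0 0 0 0" --pt "1 0 20 0 0 0 0" --pt "1 0 0 0 0 0 0" --pt "1 0 0 0 0 0 0"

```text
time: 4.2
tool_pos: [0.5127, 0.2766, 0.1035]
tool_rot: [-0.499, 0.501, -0.5, 0.5]
contact_force: [-0.3, 0.8, 0.3]
gripper_width: 0.303
```

```bash
python3 - <<'E'
from h import *
s=manip.state();print(s["time"],s["tool_pos"],s["gripper_width"],s["contact_force"]);p=s["tool_pos"]
a=manip.grab_frame("side");b=manip.grab_frame("scene")
f=lambda i,n:cv2.resize(cv2.getRectSubPix(i,(130,150),tuple(map(float,proj(n,p)))),None,fx=3,fy=3,interpolation=2)
cv2.imwrite("pics/held.png",np.hstack([f(a,"side"),f(b,"scene")]))
E
```

```text
4.2 [0.5127 0.2766 0.1035] 0.30256145008194674 [-0.2827  0.8317  0.2569]
```

View pics/held.png

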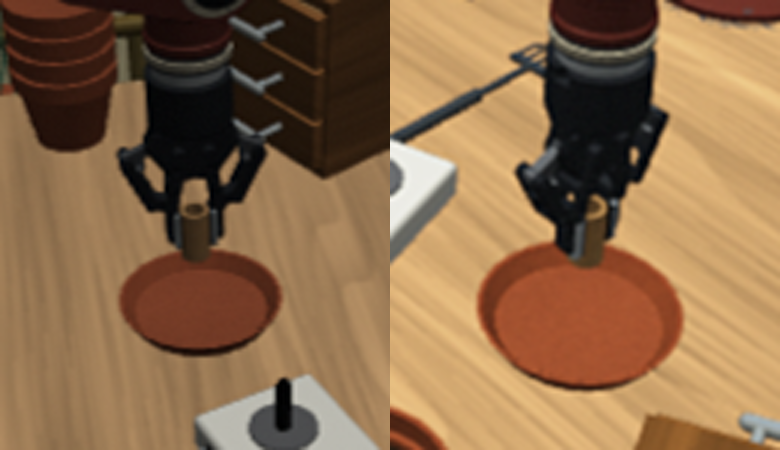

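The core is held upright above the middle of the saucer. In the left half it is at (195,235), over a saucer centred at about (200,300), and the spindle is bare. I'll lower the core and let go.

Emit:
apply_moves --pt "1 0 20 0 0 0 0" --pt "1 0 20 0 0 0 0" --pt "1 0 12 0 0 0 0" --pt "1 0 6 0 0 0 0" --pt "1 0 3 0 0 0 0" --pt "1 0 0 0 0 0 0" --pt "1 0 0 0 0 0 0"

```text
time: 5.0
tool_pos: [0.5142, 0.2772, 0.0442]
tool_rot: [0.5, -0.499, 0.5, -0.5]
contact_force: [-0.8, 0.2, -0.9]
gripper_width: 0.304
```

Emit:
apply_moves --pt "1 0 2 0 0 0 0" --pt "1 0 2 0 0 0 0" --pt "1 0 1 0 0 0 0" --pt "1 0 0 0 0 0 0" --pt "1 0 0 0 0 0 0"

```text
time: 5.5
tool_pos: [0.5135, 0.277, 0.0383]
tool_rot: [-0.5, 0.5, -0.5, 0.5]
contact_force: [0.9, -0.0, -0.1]
gripper_width: 0.305
```

Emit:
apply_moves --pt "0.2 0 0 0 0 0 0" --pt "0 0 0 0 0 0 0" --pt "-0.1 0 0 0 0 0 0" --pt "-0.1 0 0 0 0 0 0" --pt "-0.1 0 0 0 0 0 0" --pt "-0.1 0 -5 0 0 0 0" --pt "-0.1 0 -15 0 0 0 0" --pt "-0.1 0 -25 0 0 0 0" --pt "-0.1 0 -30 0 0 0 0" --pt "-0.1 0 -40 0 0 0 0" --pt "-1 0 -40 0 0 0 0" --pt "-1 0 -10 0 0 0 0" --pt "-1 0 0 0 0 0 0"

```text
time: 6.8
tool_pos: [0.515, 0.2776, 0.2075]
tool_rot: [0.502, -0.498, 0.499, -0.501]
contact_force: [0.0, 0.2, -1.2]
gripper_width: 0.997
```

```bash
python3 - <<'E'
from h import *
T=toolT();i=manip.grab_frame("wrist");cv2.imwrite("pics/w2.png",i);print(T[:3,3],manip.state()["time"],proj("wrist",[.5135,.277,.056],T))
E
```

```text
[0.515  0.2776 0.2075] 6.85 [274.681 196.775]
```

View pics/w2.png

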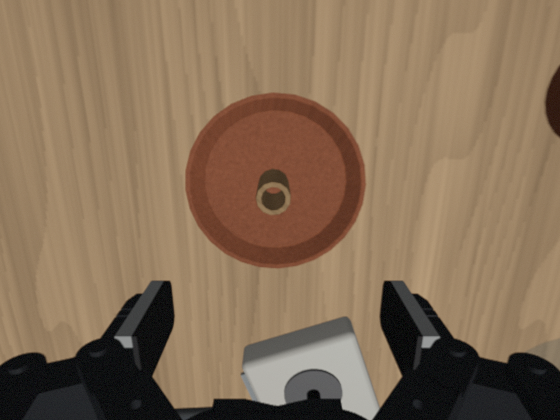

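The core stands upright in the saucer at (273,198), as predicted. Next is the green spool.

Emit:
apply_moves --pt "-1 20 0 -1 0 0 0" --pt "-1 35 0 -2 0 0 0" --pt "-1 35 0 -2 0 0 0" --pt "-1 35 0 -2 0 0 0" --pt "-1 35 0 -2 0 0 0" --pt "-1 35 0 -2 0 0 0" --pt "-1 35 0 -2 0 0 0" --pt "-1 35 0 -2 0 0 0" --pt "-1 35 0 -2 0 0 0" --pt "-1 35 0 -2 0 0 0" --pt "-1 35 0 -2 0 0 0" --pt "-1 35 0 -2 0 0 0" --pt "-1 35 10 -2 0 0 0" --pt "-1 35 10 -2 0 0 0" --pt "-1 30 10 -1 0 0 0" --pt "-1 8 7 0 0 0 0" --pt "-1 0 0 0 0 0 0" --pt "-1 0 0 0 0 0 0"

```text
time: 8.65
tool_pos: [0.485, -0.2348, 0.1651]
tool_rot: [0.5, -0.5, 0.501, -0.499]
contact_force: [0.2, 0.3, 1.1]
gripper_width: 1.001
```

```bash
python3 - <<'E'
from h import *
T=toolT();i=manip.grab_frame("wrist");cv2.imwrite("pics/w3.png",i);print(T,manip.state()["time"],proj("wrist",[.487,-.2365,.05],T));np.save("w3.npy",T)
E
```

```text
[[ 0.0004 -0.0019  1.      0.485 ]
 [-1.      0.0019  0.0004 -0.2348]
 [-0.0019 -1.     -0.0019  0.1651]
 [ 0.      0.      0.      1.    ]] 8.7 [281.2367 213.0777]
```

View pics/w3.png

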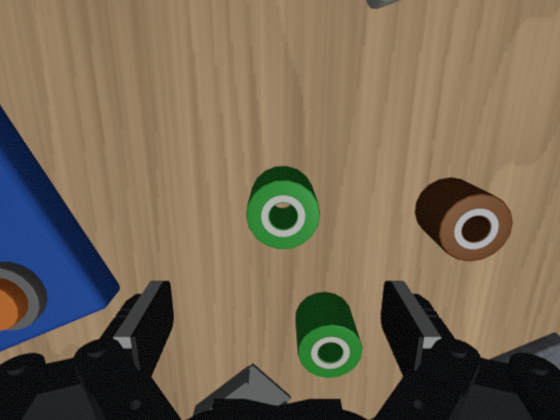

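The target green spool's top is at (283,215). Also in view are a look-alike at (330,352), farther to the right, and brown at (476,229). The offset is about +3.4 mm in x and −3 mm in y, so I'll correct for that and descend.

Emit:
apply_moves --pt "-1 3 20 3.4 0 0 0" --pt "-1 0 25 0 0 0 0" --pt "-1 0 25 0 0 0 0" --pt "-1 0 25 0 0 0 0" --pt "-1 0 20 0 0 0 0" --pt "-1 0 10 0 0 0 0" --pt "-1 0 5 0 0 0 0" --pt "-1 0 0 0 0 0 0" --pt "-1 0 0 0 0 0 0" --pt "1 0 0 0 0 0 0" --pt "1 0 0 0 0 0 0" --pt "1 0 0 0 0 0 0" --pt "1 0 0 0 0 0 0" --pt "1 0 0 0 0 0 0" --pt "1 0 0 0 0 0 0" --pt "1 0 0 0 0 0 0"

```text
time: 10.3
tool_pos: [0.4898, -0.2397, 0.0377]
tool_rot: [-0.5, 0.5, -0.499, 0.501]
contact_force: [-0.2, -0.5, 5.9]
gripper_width: 0.596
```

Emit:
apply_moves --pt "1 0 -8 0 0 0 0" --pt "1 0 -15 0 0 0 0" --pt "1 0 -25 0 0 0 0" --pt "1 0 -30 0 0 0 0" --pt "1 0 -30 0 0 0 0" --pt "1 0 -30 0 0 0 0" --pt "1 0 -14 0 0 0 0" --pt "1 0 0 0 0 0 0" --pt "1 0 0 0 0 0 0" --pt "1 0 0 0 0 0 0"

```text
time: 11.3
tool_pos: [0.4878, -0.2383, 0.186]
tool_rot: [0.5, -0.5, 0.501, -0.499]
contact_force: [-0.1, 0.2, -0.3]
gripper_width: 0.596
```

```bash
python3 - <<'E'
from h import *
T=toolT();i=manip.grab_frame("wrist");s=manip.state();print(T,s["contact_force"],s["gripper_width"])
np.save("w4.npy",T)
cv2.imwrite("pics/w4.png",cv2.resize(i[200:420,120:440],None,fx=2.4,fy=2.4,interpolation=2))
print(proj("wrist",T[:3,3]+[0,0,.0123],T))
E
```

```text
[[-0.     -0.0033  1.      0.4878]
 [-1.      0.0022 -0.     -0.2383]
 [-0.0022 -1.     -0.0033  0.186 ]
 [ 0.      0.      0.      1.    ]] [-0.7644  0.244  -0.7445] 0.5930358394341961
[279.2222 324.0241]
```

View pics/w4.png

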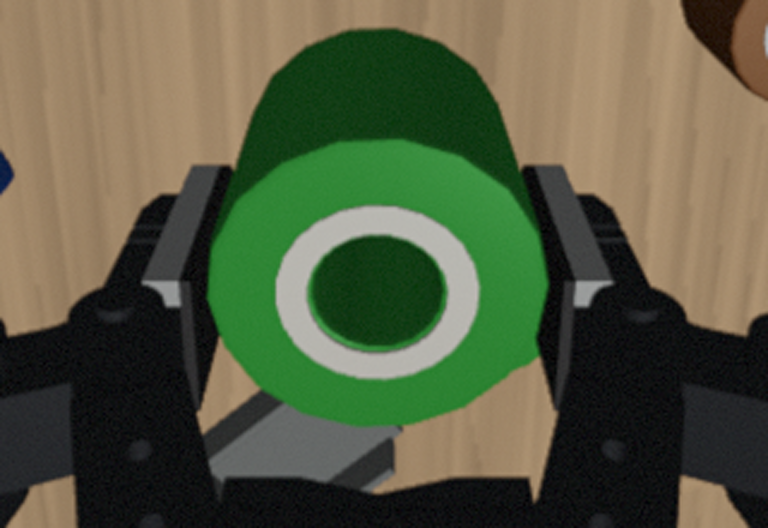

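The spool is held square. Its bore centre is at full-image pixel (276.6,321), within 1 mm of the TCP axis. I'll carry it over the spindle.

Emit:
apply_moves --pt "1 -15 0 3.7 0 0 0" --pt "1 -30 0 7 0 0 0" --pt "1 -30 0 7 0 0 0" --pt "1 -30 0 7 0 0 0" --pt "1 -30 0 7 0 0 0" --pt "1 -30 0 7 0 0 0" --pt "1 -30 0 7 0 0 0" --pt "1 -30 0 7 0 0 0" --pt "1 -30 0 7 0 0 0" --pt "1 -30 10 4 0 0 0" --pt "1 -15 15 2 0 0 0" --pt "1 0 10 0 0 0 0" --pt "1 0 5 0 0 0 0" --pt "1 0 0 0 0 0 0" --pt "1 0 0 0 0 0 0" --pt "1 0 0 0 0 0 0"

```text
time: 12.95
tool_pos: [0.5551, 0.0602, 0.1491]
tool_rot: [-0.5, 0.499, -0.5, 0.501]
contact_force: [0.9, -0.4, -0.5]
gripper_width: 0.595
```

```bash
python3 - <<'E'
from h import *
P=[]
for _ in range(6):
    s=manip.state();P.append(s["tool_pos"]);a=manip.grab_frame("side" if _%2 else "scene")
    if _==4:b=a
print(np.array(P),s["time"]);p=np.mean(P,0)
o=[]
for i,n in((a,"side"),(b,"scene")):
    c=proj(n,[.5535,.063,.09]);print(n,np.round(c)); x,y=int(c[0])-48,int(c[1])-60
    print(n,"crop0",x,y); o.append(cv2.resize(i[y:y+116,x:x+96],None,fx=4,fy=4,interpolation=2))
cv2.imwrite("pics/hover.png",np.hstack(o))
E
```

```text
[[0.5551 0.0602 0.1491]
 [0.5551 0.0603 0.1492]
 [0.555  0.0604 0.1491]
 [0.555  0.0605 0.149 ]
 [0.5549 0.0607 0.1489]
 [0.5548 0.0608 0.1488]] 13.2
side [292. 159.]
side crop0 244 98
scene [279. 244.]
scene crop0 230 184
```

View pics/hover.png

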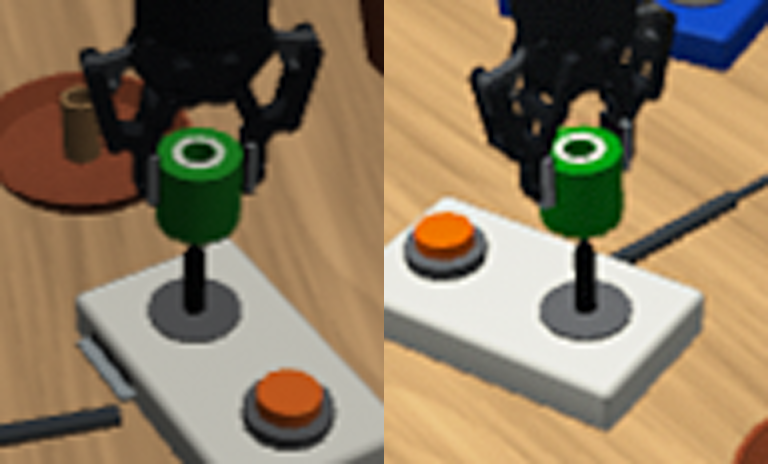

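```bash
python3 - <<'E'
from h import *
h,e=tri([ray("scene",(278.3,220.5)),ray("side",(293.2,135.5))]);print("hole",h,e)
for n in("scene","side"):
    for p in([h[0],h[1],.095],[h[0],h[1],.038],[.5535,.063,.091],[.5535,.063,.038]):print(n,p,proj(n,p))
b,e=tri([ray("scene",(279.6,260.8)),ray("side",(292.2,174.8))]);print("base",b,e)
print(manip.state()["tool_pos"])
E
```

```text
hole [0.5541 0.0638 0.1611] [np.float64(0.7608713702923875), np.float64(0.760871370292394)]
scene [np.float64(0.5541287743356661), np.float64(0.06379657097133205), 0.095] [278.5578 242.6993]
scene [np.float64(0.5541287743356661), np.float64(0.06379657097133205), 0.038] [279.0085 260.7334]
scene [0.5535, 0.063, 0.091] [278.5925 243.7484]
scene [0.5535, 0.063, 0.038] [279.0106 260.4817]
side [np.float64(0.5541287743356661), np.float64(0.06379657097133205), 0.095] [292.5572 156.9079]
side [np.float64(0.5541287743356661), np.float64(0.06379657097133205), 0.038] [292.2842 174.0331]
side [0.5535, 0.063, 0.091] [292.3511 158.3894]
side [0.5535, 0.063, 0.038] [292.104  174.2718]
base [0.5529 0.0633 0.0365] [np.float64(0.917394116174327), np.float64(0.9173941161743938)]
[0.5548 0.0609 0.1487]
```

Hole axis (0.554,0.064) against spindle (0.553,0.063–0.064): aligned to about 1 mm. I'll lower it in small steps and watch the force.

Emit:
apply_moves --pt "1 0 5 -0.7 0 0 0" --pt "1 0 6 0 0 0 0" --pt "1 0 6 0 0 0 0" --pt "1 0 6 0 0 0 0" --pt "1 0 6 0 0 0 0" --pt "1 0 6 0 0 0 0" --pt "1 0 0 0 0 0 0" --pt "1 0 0 0 0 0 0"

```text
time: 14.05
tool_pos: [0.5538, 0.061, 0.1131]
tool_rot: [0.5, -0.5, 0.5, -0.5]
contact_force: [0.3, 0.6, -0.5]
gripper_width: 0.598
```

Emit:
apply_moves --pt "1 0 5 0 0 0 0" --pt "1 0 5 0 0 0 0" --pt "1 0 5 0 0 0 0" --pt "1 0 5 0 0 0 0" --pt "1 0 5 0 0 0 0" --pt "1 0 4 0 0 0 0" --pt "1 0 3 0 0 0 0" --pt "1 0 1 0 0 0 0" --pt "1 0 0 0 0 0 0" --pt "1 0 0 0 0 0 0"

```text
time: 15.05
tool_pos: [0.5541, 0.061, 0.0806]
tool_rot: [-0.5, 0.5, -0.5, 0.5]
contact_force: [0.2, -0.5, -0.7]
gripper_width: 0.6
```

Emit:
apply_moves --pt "1 0 1 0 0 0 0" --pt "1 0 1 0 0 0 0" --pt "1 0 1 0 0 0 0" --pt "1 0 1 0 0 0 0" --pt "1 0 0 0 0 0 0" --pt "1 0 0 0 0 0 0"

```text
time: 15.65
tool_pos: [0.5538, 0.061, 0.0762]
tool_rot: [-0.5, 0.5, -0.5, 0.5]
contact_force: [0.3, 0.4, 0.4]
gripper_width: 0.596
```

Emit:
apply_moves --pt "1 0 1 0 0 0 0" --pt "1 0 0.5 0 0 0 0" --pt "1 0 0 0 0 0 0" --pt "1 0 0 0 0 0 0"

```text
time: 16.05
tool_pos: [0.5541, 0.061, 0.0756]
tool_rot: [0.5, -0.5, 0.5, -0.5]
contact_force: [-2.8, -0.1, 5.6]
gripper_width: 0.599
```

The force is 5.6 N and TCP z = 0.0756, so the spool is seated. I'll release and rise.

Emit:
apply_moves --pt "-0.3 0 0 0 0 0 0" --pt "-0.4 0 0 0 0 0 0" --pt "-0.6 0 0 0 0 0 0" --pt "-0.8 0 0 0 0 0 0" --pt "-1 0 0 0 0 0 0" --pt "-1 0 0 0 0 0 0" --pt "-1 0 0 0 0 0 0" --pt "-1 0 -5 0 0 0 0" --pt "-1 0 -15 0 0 0 0" --pt "-1 0 -25 0 0 0 0" --pt "-1 0 -30 0 0 0 0" --pt "-1 0 -30 0 0 0 0" --pt "-1 0 -25 0 0 0 0" --pt "-1 0 0 0 0 0 0" --pt "-1 0 0 0 0 0 0"

```text
time: 17.55
tool_pos: [0.5543, 0.061, 0.2063]
tool_rot: [-0.501, 0.499, -0.499, 0.501]
contact_force: [0.1, 0.5, -0.4]
gripper_width: 0.999
```

```bash
python3 - <<'E'
from h import *
s=manip.state();print(s["time"],s["tool_pos"])
a=manip.grab_frame("side");b=manip.grab_frame("scene")
o=[]
for i,n in((a,"side"),(b,"scene")):
    c=proj(n,[.57,.02,.06]); x,y=int(c[0])-48,int(c[1])-58
    print(n,"crop0",x,y); o.append(cv2.resize(i[y:y+116,x:x+96],None,fx=4,fy=4,interpolation=2))
    print([(np.round((proj(n,p)-[x,y]+.5)*4)) for p in([.553,.0635,.088],[.553,.0635,.094],[.589,-.0384,.055])])
cv2.imwrite("pics/home.png",np.hstack(o))
E
```

```text
17.55 [0.5543 0.061  0.2063]
side crop0 254 120
[array([154., 159.]), array([155., 151.]), array([247., 304.])]
scene crop0 215 190
[array([258., 221.]), array([257., 213.]), array([120., 210.])]
```

View pics/home.png

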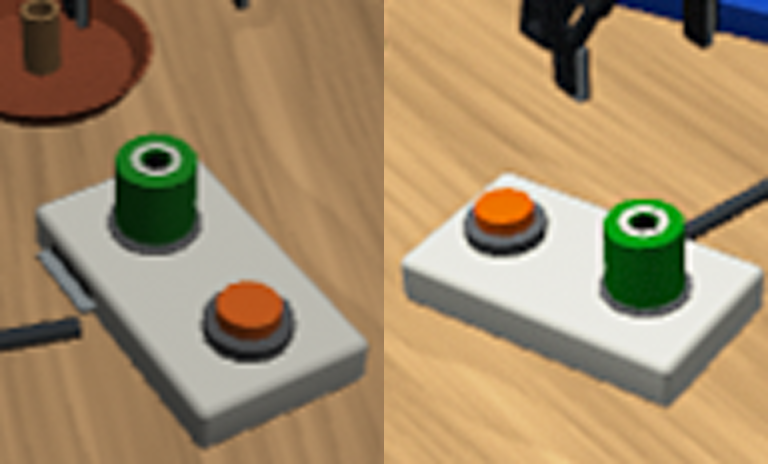

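The spool is home: its top is at side (155,158) and scene (259,221), against predicted (154,159) and (258,221) for z = 0.088. The key is at (248,303) in the side half. I'll shut the fingers and move over the key.

Emit:
apply_moves --pt "1 20 0 7 0 0 0" --pt "1 25 0 9 0 0 0" --pt "1 25 0 9 0 0 0" --pt "1 20 0 7 0 0 0" --pt "1 10 0 3 0 0 0" --pt "1 0 20 0 0 0 0" --pt "1 0 25 0 0 0 0" --pt "1 0 25 0 0 0 0" --pt "1 0 25 0 0 0 0" --pt "1 0 18 0 0 0 0" --pt "1 0 10 0 0 0 0" --pt "1 0 0 0 0 0 0" --pt "1 0 0 0 0 0 0"

```text
time: 18.95
tool_pos: [0.5891, -0.0389, 0.0822]
tool_rot: [0.5, -0.5, 0.5, -0.5]
contact_force: [0.1, -0.3, 1.1]
gripper_width: -0.003
```

Emit:
apply_moves --pt "1 0 4 0 0 0 0" --pt "1 0 4 0 0 0 0" --pt "1 0 3 0 0 0 0" --pt "1 0 2 0 0 0 0" --pt "1 0 0 0 0 0 0" --pt "1 0 0 0 0 0 0"

```text
time: 19.55
tool_pos: [0.5901, -0.0392, 0.0701]
tool_rot: [-0.501, 0.499, -0.499, 0.501]
contact_force: [1.8, 0.4, 5.8]
gripper_width: -0.003
```

Emit:
apply_moves --pt "1 0 1 0 0 0 0" --pt "1 0 1 0 0 0 0" --pt "1 0 0 0 0 0 0" --pt "1 0 0 0 0 0 0"

```text
time: 19.95
tool_pos: [0.5903, -0.0392, 0.0699]
tool_rot: [-0.5, 0.5, -0.499, 0.501]
contact_force: [-3.0, -0.1, 15.2]
gripper_width: 0.002
```

Force is rising with no further motion, which suggests the stop. I'll push slightly more and compare the orange key with the released picture.

Emit:
apply_moves --pt "1 0 0.7 0 0 0 0" --pt "1 0 0 0 0 0 0" --pt "1 0 0 0 0 0 0"

```text
time: 20.25
tool_pos: [0.5903, -0.0392, 0.0698]
tool_rot: [-0.5, 0.5, -0.499, 0.501]
contact_force: [-6.1, 1.1, 18.1]
gripper_width: 0.001
```

```bash
python3 - <<'E'
from h import *
s=manip.state();print(s["time"],s["tool_pos"],s["contact_force"])
o=[cv2.imread("pics/home.png")[140:380]]; r=[]
for n,x,y in(("side",254,120),("scene",215,190)):
    i=manip.grab_frame(n); r.append(cv2.resize(i[y:y+116,x:x+96],None,fx=4,fy=4,interpolation=2))
cv2.imwrite("pics/press.png",np.vstack(o+[np.hstack(r)[140:380]]))
E
```

```text
20.25 [ 0.5903 -0.0392  0.0698] [-6.0557  1.0959 18.1166]
```

View pics/press.png

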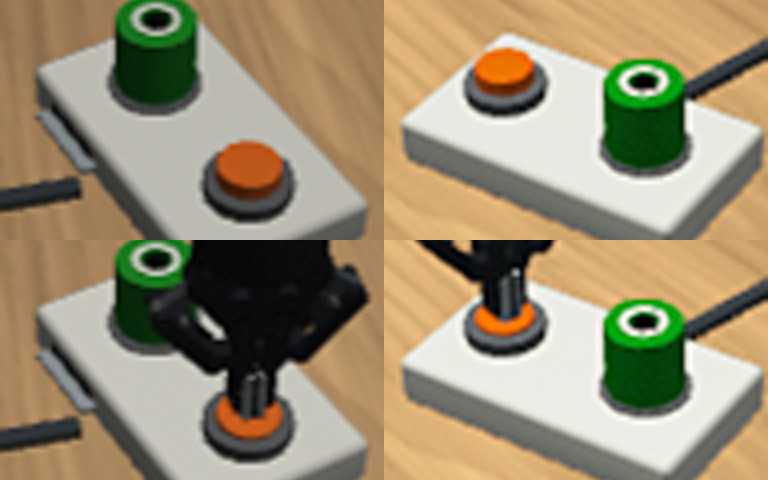

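Pressed (lower row against upper): the key's orange side wall has vanished into its ring, and 18 N against the stop is well above the 5 N spring. I'll let it rise, retreat and check numerically.

Emit:
apply_moves --pt "1 0 -4 0 0 0 0" --pt "1 0 -6 0 0 0 0" --pt "1 0 -10 0 0 0 0" --pt "1 0 -20 0 0 0 0" --pt "1 0 -30 0 0 0 0" --pt "1 0 -35 0 0 0 0" --pt "1 0 -35 0 0 0 0" --pt "1 0 -20 0 0 0 0" --pt "1 0 0 0 0 0 0" --pt "1 0 0 0 0 0 0" --pt "1 0 0 0 0 0 0"

```text
time: 21.45
tool_pos: [0.5875, -0.0388, 0.2233]
tool_rot: [0.499, -0.501, 0.501, -0.499]
contact_force: [0.3, 0.0, 0.0]
gripper_width: 0.001
```

```bash
python3 - <<'E'
from h import *
s=manip.state();print(s["time"],s["tool_pos"],s["contact_force"])
# mean abs difference to the start (key, saucer, brown, tools) and to the 'home' picture (spool)
h=cv2.imread("pics/home.png")
for n,x,y,c0,K in(("side",254,120,0,dict(key=(315,197),saucer=(264,133),brown=(354,270),rake=(235,209),scoop=(290,388),brush=(405,355))),("scene",215,190,384,dict(key=(244,244),saucer=(351,306),rake=(318,236),brush=(150,206),brown=(194,220)))):
    f=manip.grab_frame(n);z=cv2.imread(f"pics/{n}0.png")
    for k,(u,v) in K.items():
        w=14
        if k=="saucer": w=45
        print(n,k,round(np.abs(f[v-w:v+w,u-w:u+w].astype(float)-z[v-w:v+w,u-w:u+w]).mean(),2),
          np.round(cv2.phaseCorrelate(cv2.cvtColor(z[v-w:v+w,u-w:u+w],6).astype(np.float32),cv2.cvtColor(f[v-w:v+w,u-w:u+w],6).astype(np.float32))[0],2))
    g=cv2.resize(f[y:y+116,x:x+96],None,fx=4,fy=4,interpolation=2)
    d=np.abs(g.astype(float)-h[:,c0:c0+384]); u,v=np.array(proj(n,[.553,.0635,.065])-[x,y])*4
    u,v=int(u),int(v);print(n,"spool vs home",d[v-60:v+60,u-50:u+50].mean())
E
```

```text
21.45 [ 0.5875 -0.0388  0.2233] [0.3473 0.0054 0.0047]
side key 1.87 [0. 0.]
side saucer 10.62 [ 0.13 -0.21]
side brown 1.26 [-0.02 -0.02]
side rake 1.64 [0.   0.01]
side scoop 1.38 [-0.07  0.03]
side brush 1.79 [0.07 0.01]
side spool vs home 0.8636111111111111
scene key 1.03 [-0.02  0.  ]
scene saucer 2.46 [-0.04 -0.02]
scene rake 1.26 [ 0.01 -0.02]
scene brush 1.23 [-0.02  0.01]
scene brown 1.36 [-0.02 -0.04]
scene spool vs home 1.2193055555555556
```

The key is back at its starting look, nothing has shifted and the spool is unchanged, so I'll hand in.

```bash
python3 -c "
from plant import manip
print(manip.job_done())"
```

```text
the job is handed in; nothing more can be done
None
```

The spool change is done and handed in at about 21.5 s on the robot's clock, against the 59 s limit; the hand-in gives no verdict.

- **Core:** it stands upright near the middle of the terracotta saucer, let go.
- **Green spool:** I took the one farthest left and lowered it onto the spindle in small steps until it met the seat at about 5.6 N. After release, its top lay within a pixel of the seated position in both fixed cameras, and it had not moved by the last check.
- **Push key:** I pressed it until it stopped moving, at 18 N against the 5 N spring, with its orange side wall sunk into its ring. At the last check it looked the same as at the start.
- **Everything else:** the saucer, brown spool, rake and brush show image shifts of at most about 0.2 pixel in every view checked. The scoop was checked in the side view only and shows the same. The arm was clear of everything.

Two readings did not fit neatly:
- **Key height:** the press stopped with the fingertips at 51 mm, which is only about 4 mm below my 55 mm estimate of the key's top. That estimate is uncertain by a few millimetres. I take the key as fully down from the hard stop and the pressed picture, not from measured travel.
- **Saucer in the side view:** the picture there differs more from the start than elsewhere. I put this down to the core now standing in it and the arm having moved, since the measured shift is negligible.

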